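Close the chopper's click cap, fit its crank and wind it

TASK

Get the hand-wound chopper going: first turn its red filler cap clockwise until it is fully tight and its ratchet has then clicked over at least twice. After that fit the loose crank fully down onto the square shaft in the middle of the lid and wind the crank clockwise at least one full turn; let go with the crank left on the shaft and the cap still tight, and leave everything else on the worktop where it stands.

Things in the scene. Friction and masses are not known exactly. Their poses are not given: they have to be found in the camera images.
- chopper: Hand-wound chopper, fixed: clear round bowl, white lid; 176 mm across, lid top 105 mm above the worktop. Origin: centre of its underside, on the shaft's axis; z up. On either side, at any yaw. The filler cap's axis lies 75 mm from the shaft's along the chopper's +x, on a lobe of the lid; a grey block on the lid between them bears the yellow stop mark. Tallest point: the shaft's tip, 167 mm up.
- cap_grip (a point): Point on the filler cap's axis in its red grip bar, 135 mm above the worktop, 10 mm below the bar's top. The bar is 60 mm long along this frame's x (round ends), 26 mm wide along y, 28 mm tall, on a white round skirt 62 mm across whose top is 117 mm above the worktop; z up. It turns with the cap. Pinch its 26 mm width from above.
- cap_core (a joint): Turn of the cap's white skirt on its thread, rad: grows clockwise seen from above; the skirt stops dead at 2.6 (fully tight), where the yellow line on it meets the yellow stop mark. Starts 0.9 to 2.0 rad short of the stop. Turning takes about 0.12 N m; it does not rise or fall.
- cap_shell (a joint): How far the red grip has slipped on the skirt through the ratchet, rad: starts at 0, grows clockwise, one click every 0.524 rad (12 teeth). Below the slip torque of about 0.3 to 0.4 N m grip and skirt turn as one; so it slips only when the skirt is at its stop. Turning anticlockwise unscrews the skirt.
- shaft_seat (a point): Centre of the top face of the round black collar (28 mm across) on which the crank's hub must come to rest, 141 mm above the worktop, on the shaft's axis; from here the steel square shaft, 12 x 12 mm, stands up 26 mm, its last 10 mm tapering to 6 mm. x and y lie across the square's flats and turn with the shaft; z up.
- shaft (a joint): Turn of the square shaft, rad, counted on through full turns (one turn 6.283): grows clockwise seen from above, starts between 0 and 0.35, no stop, about 0.1 N m of friction, stays where left. The crank has about 0.18 rad of play on it either way.
- crank: Loose white crank, 0.17 kg, standing on its hub. Origin: centre of the hub's underside, on the hole's axis; z up. Hub: 34 x 34 mm, 34 mm high, through-hole 14 mm square (flats along x, y; 3 mm chamfers). Arm 18 mm wide, 18 to 32 mm above the origin, runs along +x to 81 mm. The weight is in the hub: lift it by the flats facing +y and -y. Fits the shaft in any quarter turn, arm above the cap.
- knob_mid (a point): Middle of the crank's red knob: an upright cylinder 24 mm across, 46 mm tall (34 to 80 mm above the crank's origin; this point 59 mm above it), 65 mm from the crank's axis. It spins freely about its own upright axis.
- coffee_jar: Bystander: clip-top glass jar, 68 mm across, 94 mm tall, origin at the centre of its underside. Beyond the hub from the crank's arm.
- tea_jar: Bystander: the same kind of jar, beyond the crank's knob. Origin at the centre of its underside.
- ramekin: Bystander: white bowl, 80 mm across, 40 mm tall, beside the crank. Origin at the centre of its underside.
- butter_dish: Bystander: lidded dish 110 mm long (its x), 64 mm wide, 44 mm tall, beside the crank. Origin at the centre of its underside.
- mug: Bystander: blue mug, 80 mm across, 90 mm tall, handle along its +y, beside the chopper. Origin at the centre of its underside.
- pepper_mill: Bystander: dark wooden mill, 54 mm across, 133 mm tall, beside the chopper. Origin at the centre of its underside.
- oil_bottle: Bystander: green bottle, 60 mm across, 180 mm tall, at the back. Origin at the centre of its underside.
Mind the look-alikes: they are no part of the job. Leave any purple look-alike of the chopper alone. Leave any black look-alike of the crank alone.

How it is judged:
By the outcome, as a careful person would: the job done as asked, in the order asked, and still so for the second after the job is handed in, with the robot touching nothing.
It also fails if it takes over 72 s, if anything falls off the work surface, if the arm or the gripper's body presses on something with over 40 N, if the wrist force passes 120 N, or if a joint passes its speed limit or range.

ROBOT

A 6-joint arm with a two-finger parallel gripper is mounted at the origin on the work surface. World frame = base frame: x ahead of the robot, y to its left, z up, the work surface at z = 0. Lengths are in mm, angles in rad, forces in N, time in s.
With the tool pointing down it reaches from about 350 to 775 mm from the base axis. Payload 7.3 kg.
Tool frame: the origin (TCP) lies at the very end of the fingers, on their centre line; the grasp point (between the pads) lies bot.grip_point_offset behind it (bot.grip_point_offset is the distance from the TCP to the grasp point, in mm); z points along the fingers, y is the line along which they close (so a half turn about z gives the same grasp; the last joint's range is limited). The gripper opens to 92 mm and grips with 3 to 60 N. Pads are 19 mm wide; open, the fingers measure 130 mm over their backs; the gripper's body (75 mm by 190 mm) begins 47 mm behind the grasp point.
Start: joints at [-0.146, 0.342, 1.524, -0, 1.275, -0.146], TCP at [525.022, 0.019, 191.241] pointing down, gripper open.
Joint ranges: [-2.53, 2.53], [-0.77, 2.02], [0.04, 2.7], [-1, 4.14], [0.28, 2.66], [-3.11, 3.11]. Speed limits (rad/s): [2.57, 2.57, 3.14, 3.14, 3.14, 3.14].

INTERFACE

Orientations are given as [roll, pitch, yaw] about the fixed x, y, z axes, in that order (R = Rz(yaw) Ry(pitch) Rx(roll)).
In Python, from plant import bot gives the robot as it stands. The module is installed in compiled form; this text tells all that it offers.
- The arm moves only by the tool carry_out, never from a script. Its argument "plan" is a list of rows, each an object of numbers: "tx", "ty", "tz": the shift along the world's x, y, z in mm; "rx", "ry", "rz": the turn, a rotation vector about the world's x, y, z in rad. A call has 1 to 12 rows; each row shifts and turns the commanded pose from where the row before left it; what a row does not reach is not made up. A row lasts 1/10 s, in which the tool goes at most 50 mm and 8.59 degrees, less where a joint would pass 70% of its speed; a pose out of reach is approached as far as the arm can. A call with a gripper value outside its range is refused whole. "gripper" is the closure, from 0 (fully open) to 1 (shut), set as the call begins (left out, the last holds). The fingers move at their own pace and stop on an object; the grip force is fixed at half the most. Time passes only in rows, so rows that do not move let the fingers close. It gives the time, the measured TCP pose, the force, the opening and the grip force at its end, in the units of the state.
- bot.get_obs(): the state, without advancing time (a new reading comes with each control period).
- bot.capture(name): name is "scene" or "side" or "wrist"; returns the picture (384x512x3 uint8, red, green, blue); there is no depth.
- bot.camera_model(name): a dict with "camera_matrix" (3x3 intrinsics, pixels), "R" (3x3) and "t" (3): a world point X has camera coordinates R X + t. Camera axes: x right, y down, z forward; pixel columns grow to the right and rows downward; lengths in mm; the calibration is good to about 2 mm. The wrist camera is an equidistant fisheye: a pixel r from the principal point sees the ray r / f radians off the axis. A picture is of the moment at which its call begins: read the wrist's pose just before it. camera_model takes no time and is no camera call; for the wrist camera it gives the pose at the moment of the call.
- bot.close_job(): hands the job in; it is judged then, once.
The state is a dict: "time": time; "joint_positions": joint angles; "dq": joint speeds; "tau": joint torques, N m; "tool_pos": TCP position; "tcp_rot": TCP orientation; "contact_force": force on the tool from outside, world axes, zero at the start; "moment": the same for the moment, N m; "grip_width": finger opening in mm; "finger_force": force on a finger pad.
Only numpy, scipy, OpenCV 4.12 (cv2) and the standard library are available. Lean on these libraries where they do the work, as an engineer would, in place of code of your own. Each camera call takes 0.05 s, during which the arm holds its last target. There are 200 camera calls.

## Working session

There is one attempt and no reset: what is moved stays moved. The work goes in short steps, Python scripts to look and compute and a tool call to move; the robot and the scene stay as the last step left them, time stands still between calls to the robot, and variables do not carry over. Pictures are saved under pics/ and viewed, at most 10 in all, crops included, and the job is handed in when it is done.

Besides the shell and the picture viewer there is one more tool, called after "Emit:" by a JSON object that holds its "fn" and its "kwargs". carry_out: Moves the arm, as the interface text tells. Its arguments: {"type":"object","properties":{"plan":{"type":"array"},"gripper":{"type":"number"}},"required":["plan"]}

```bash
mkdir -p pics; cat > h.py <<'E'
import numpy as np, cv2
from plant import bot
def model(n):
    m=bot.camera_model(n); return np.array(m["camera_matrix"]),np.array(m["R"]),np.array(m["t"]).ravel()
def ray(n,uv,m=None):
    K,R,t=m or model(n); x=(uv[0]-K[0,2])/K[0,0]; y=(uv[1]-K[1,2])/K[1,1]
    if n=="wrist":
        r=np.hypot(x,y); d=np.array([np.sin(r)*x/max(r,1e-9),np.sin(r)*y/max(r,1e-9),np.cos(r)])
    else: d=np.array([x,y,1.])
    return -R.T@t, R.T@(d/np.linalg.norm(d))
def onz(n,uv,z,m=None):
    c,d=ray(n,uv,m); return (c+d*(z-c[2])/d[2]).round(1)
def proj(n,X,m=None):
    K,R,t=m or model(n); p=R@np.asarray(X,float)+t
    if n=="wrist":
        th=np.arctan2(np.hypot(p[0],p[1]),p[2]); q=th*p[:2]/np.hypot(p[0],p[1])
    else: q=p[:2]/p[2]
    return np.array([K[0,0]*q[0]+K[0,2],K[1,1]*q[1]+K[1,2]]).round(1)
def snap(n,f=None):
    m=model(n); im=np.array(bot.capture(n))[:,:,::-1].copy()
    if f: cv2.imwrite("pics/"+f,im)
    return im,m
E
python3 - <<'E'
from h import *
print(bot.grip_point_offset)
o=bot.get_obs(); print({k:np.round(v,3).tolist() for k,v in o.items()})
ims=[]
for n in("scene","side","wrist"):
    im,m=snap(n,n+"0.png"); print(n,m[0].round(1).tolist(),(-m[1].T@m[2]).round(0),m[1][2].round(2))
    np.savez("pics/"+n+"0.npz",K=m[0],R=m[1],t=m[2])
E
```

```text
18.8
{'time': 0.0, 'joint_positions': [-0.146, 0.343, 1.525, 0.0, 1.275, -0.146], 'dq': [-0.001, -0.001, 0.0, -0.002, 0.0, -0.001], 'tau': [0.001, -43.125, -24.422, 0.072, 0.056, -0.0], 'tool_pos': [524.525, 0.089, 190.548], 'tcp_rot': [-3.14, -0.0, 1.571], 'contact_force': [-0.972, -0.049, -0.079], 'moment': [-0.001, 0.025, 0.003], 'finger_force': 0.0, 'grip_width': 91.822}
scene [[424.7, 0.0, 248.0], [0.0, 424.7, 189.8], [0.0, 0.0, 1.0]] [1215. -870.  876.] [-0.52  0.65 -0.56]
side [[462.5, 0.0, 260.4], [0.0, 462.5, 187.5], [0.0, 0.0, 1.0]] [ 102. -788.  985.] [ 0.34  0.64 -0.69]
wrist [[297.3, 0.0, 257.0], [0.0, 297.3, 193.3], [0.0, 0.0, 1.0]] [524.  75. 385.] [-0.   -0.28 -0.96]
```

View pics/scene0.png

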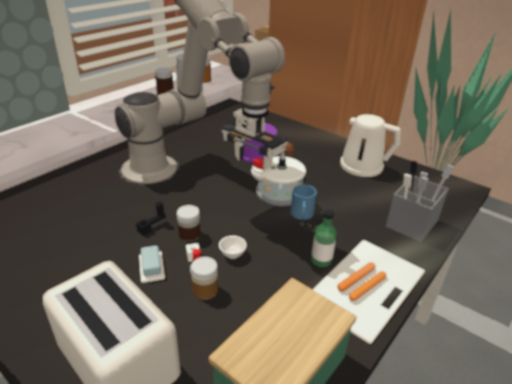

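View pics/wrist0.png

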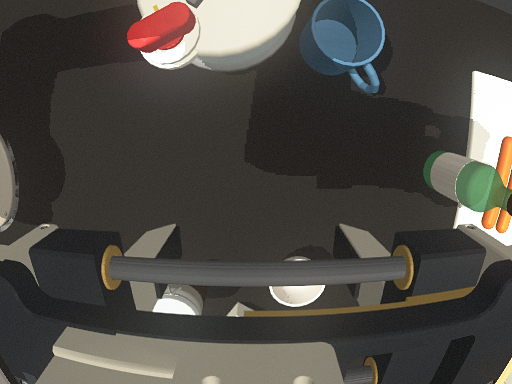

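Scene: white chopper at about (280,178) with its red cap at (257,162); purple look-alike behind it at (262,140). Crank with red knob at (195,252) between jars (188,222) and (204,278); black look-alike crank at (155,220). The wrist view shows the cap bar at (162,28), yellow line at its top-left (155,8), mug at (343,35).

```bash
cat >> h.py <<'E'
def red(im):
    h=cv2.cvtColor(im,cv2.COLOR_BGR2HSV); return cv2.inRange(h,(0,150,70),(7,255,255))|cv2.inRange(h,(173,150,70),(180,255,255))
def blobs(mask,mn=15):
    n,l,s,c=cv2.connectedComponentsWithStats(mask); return [(c[i].round(1).tolist(),s[i].tolist()) for i in range(1,n) if s[i,4]>=mn]
def tri(a,b):
    A=np.zeros((3,3));B=np.zeros(3)
    for c,d in(a,b):
        P=np.eye(3)-np.outer(d,d);A+=P;B+=P@c
    return np.linalg.solve(A,B).round(1)
def load(n,f):
    z=np.load("pics/"+f+".npz"); return cv2.imread("pics/"+f+".png"),(z["K"],z["R"],z["t"])
E
python3 - <<'E'
from h import *
for n in("scene","side","wrist"):
    im,m=load(n,n+"0")
    for c,s in blobs(red(im)): print(n,c,s,onz(n,c,135,m),onz(n,c,59,m))
a=cv2.imread("pics/scene0.png")[120:300,130:330]; b=cv2.imread("pics/side0.png")
cv2.imwrite("pics/c1.png",np.hstack([cv2.resize(a,None,fx=2,fy=2,interpolation=2)[:,:,:],cv2.resize(b,(400,360))]))
E
```

```text
scene [258.1, 162.5] [253, 158, 10, 10, 75] [431.4 145.8 135. ] [351. 250.  59.]
scene [196.5, 253.1] [193, 250, 8, 9, 54] [ 604.3 -320.3  135. ] [ 541.7 -263.9   59. ]
side [101.3, 155.9] [94, 147, 16, 18, 196] [177.6 327.1 135. ] [184.4 426.8  59. ]
side [211.3, 164.6] [203, 155, 18, 19, 229] [440.6 144.1 135. ] [470.9 227.5  59. ]
side [326.0, 274.9] [321, 266, 11, 19, 167] [ 515.4 -319.   135. ] [ 552.4 -277.1   59. ]
wrist [157.2, 24.7] [127, 2, 63, 49, 1570] [437.8 154.1 135. ] [411.5 178.1  59. ]
wrist [170.4, 43.4] [159, 36, 23, 13, 103] [450.3 135.2 135. ] [427.8 153.5  59. ]
```

View pics/c1.png

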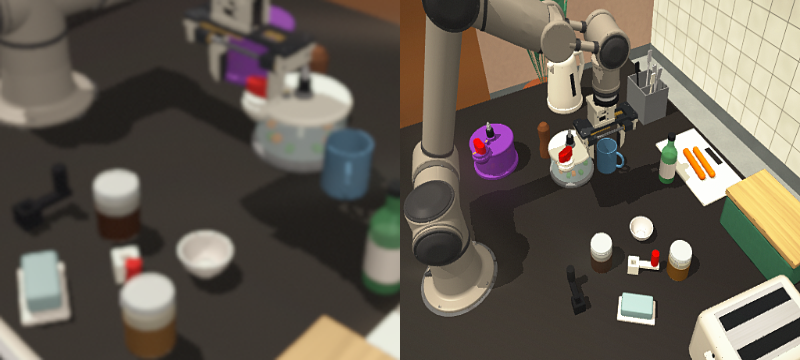

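Candidates for the chopper: white (side pixel 211,165) and purple (101,156); the white one fits the description. Candidates for the crank: white with red knob (scene 195,252) and black (155,220); the white one fits. I'll look at the chopper from closer.

Emit:
{"fn": "carry_out", "kwargs": {"plan": [{"tx": -10, "ty": 20, "tz": 30}, {"tx": -12, "ty": 30, "tz": 30}, {"tx": -12, "ty": 30, "tz": 30}, {"tx": -11, "ty": 30, "tz": 20}, {}, {}]}}

```text
invalid input at $.plan[0]: expected keys tx, ty, tz, rx, ry, rz
```

```bash
python3 - <<'E'
from h import *
im,m=snap("wrist","w1.png"); np.savez("pics/w1.npz",K=m[0],R=m[1],t=m[2])
print((-m[1].T@m[2]).round(1), bot.get_obs()["tool_pos"])
for c,s in blobs(red(im)): print(c,s,onz("wrist",c,140,m))
E
```

```text
[524.4  75.  385.3] [5.24745891e+02 7.19553302e-02 1.90841314e+02]
[157.3, 24.6] [127, 2, 64, 49, 1563] [439.7 152.6 140. ]
[170.4, 43.4] [159, 36, 23, 13, 101] [451.9 134.1 140. ]
```

View pics/w1.png

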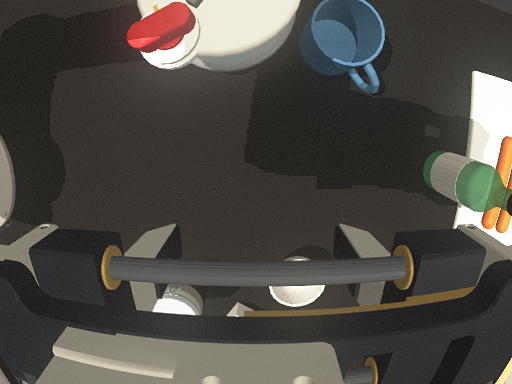

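The move was refused because each row needs all six keys, so the picture is the same view as before (bar at (162,28)).

Emit:
{"fn": "carry_out", "kwargs": {"plan": [{"tx": -10, "ty": 20, "tz": 30, "rx": 0, "ry": 0, "rz": 0}, {"tx": -12, "ty": 30, "tz": 30, "rx": 0, "ry": 0, "rz": 0}, {"tx": -12, "ty": 30, "tz": 30, "rx": 0, "ry": 0, "rz": 0}, {"tx": -11, "ty": 30, "tz": 20, "rx": 0, "ry": 0, "rz": 0}, {"tx": 0, "ty": 0, "tz": 0, "rx": 0, "ry": 0, "rz": 0}, {"tx": 0, "ty": 0, "tz": 0, "rx": 0, "ry": 0, "rz": 0}]}}

```text
time: 0.8
tool_pos: [479.9, 110.2, 301.2]
tcp_rot: [3.141, 0.0, 1.572]
contact_force: [0.4, -0.6, -1.1]
grip_width: 91.9
finger_force: 0.0
```

```bash
python3 - <<'E'
from h import *
im,m=snap("wrist","w2.png"); np.savez("pics/w2.npz",K=m[0],R=m[1],t=m[2])
print((-m[1].T@m[2]).round(1), bot.get_obs()["tool_pos"])
for c,s in blobs(red(im)): print(c,s,onz("wrist",c,140,m))
E
```

```text
[479.2 185.3 495.7] [479.85114034 109.60137288 300.43924016]
[48.5, 24.1] [36, 5, 27, 38, 786] [183.1 331.9 140. ]
[224.6, 137.3] [202, 122, 46, 32, 995] [440.4 151.8 140. ]
```

View pics/w2.png

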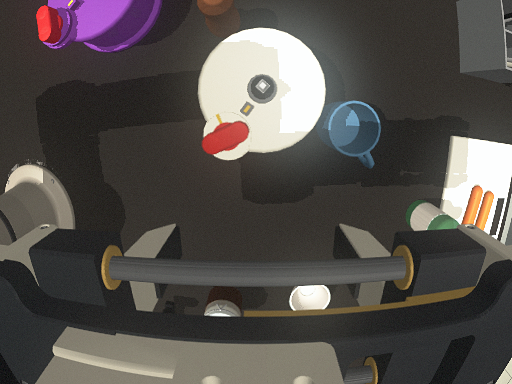

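The wrist view shows the white chopper: lid centre (262,90), square shaft tip (263,86), red bar (225,137), yellow stop mark (246,108), skirt line (219,119), mug (353,128), purple copy top-left.

```bash
python3 - <<'E'
from h import *
im,m=load("wrist","w2")
S=onz("wrist",(263,86.5),167,m); C=onz("wrist",(262,89.5),141,m); print("tip",S,"collar",C)
h=cv2.cvtColor(im,cv2.COLOR_BGR2HSV)
y=cv2.inRange(h,(15,110,110),(35,255,255)); 
for c,s in blobs(y[60:180,180:340],4): c=np.array(c)+[180,60]; print("yellow",c,s[4],onz("wrist",c,117,m))
w=cv2.inRange(h,(0,0,150),(180,70,255)); w[:, :180]=0; w[:,330:]=0;w[180:]=0
P=np.array([onz("wrist",(u,v),105,m)[:2] for v,u in zip(*np.nonzero(w))]); 
print("lid bbox",P.min(0),P.max(0))
r=red(im);r[:, :180]=0
# bar top: world-plane rectification at 145
P=np.array([onz("wrist",(u,v),145,m)[:2] for v,u in zip(*np.nonzero(r))],np.float32)
print("bar",cv2.minAreaRect(P))
g=P.mean(0);_,e,V=np.linalg.svd(P-g,full_matrices=0);print(g,np.degrees(np.arctan2(V[0,1],V[0,0])))
for n in("scene","side"):
    i2,m2=load(n,n+"0")
    print(n,"predict cap",proj(n,[g[0],g[1],137],m2),"tip",proj(n,[S[0],S[1],167],m2))
crop=cv2.resize(im[50:170,190:335],None,fx=5,fy=5,interpolation=2);cv2.imwrite("pics/c2.png",crop)
E
```

```text
tip [485.7 210.4 167. ] collar [485.1 208.8 141. ]
yellow [246.5 108.3] 22 [466.  186.4 117. ]
yellow [218.5 118.1] 27 [430.4 174.4 117. ]
lid bbox [402.1 119.2] [568.6 294.8]
bar ((440.73004150390625, 151.7382354736328), (57.391666412353516, 32.00639343261719), 38.60098648071289)
[440.84048 152.26366] -155.44699
scene predict cap [261.4 162.2] tip [282.3 152.9]
side predict cap [210.2 162.4] tip [215.6 138.1]
```

View pics/c2.png

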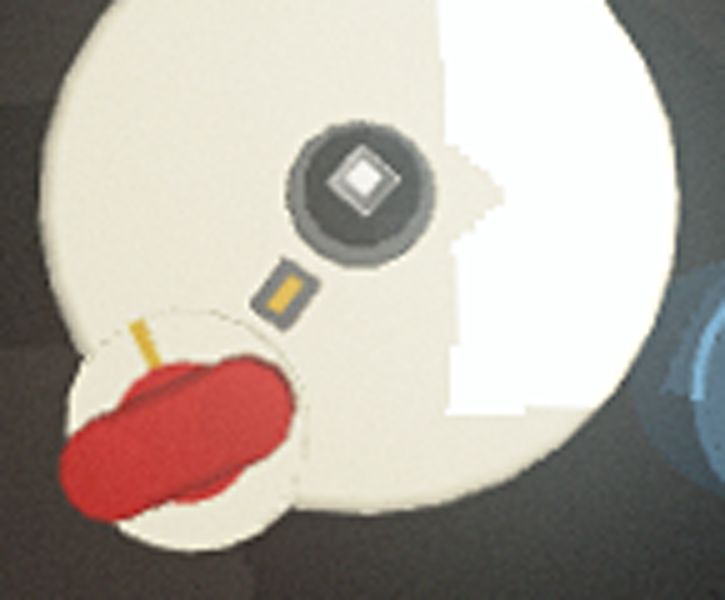

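Lid, shaft and cap fit together: the shaft is at about (485,211) and the cap axis at (440.6,151), 75 mm apart. The bar lies at about 24.5° and the skirt line is about 60° (1.05 rad) short of the mark. Next I go above the cap with the tool turned 114°.

Emit:
{"fn": "carry_out", "kwargs": {"plan": [{"tx": -3.3, "ty": 3.4, "tz": -5, "rx": 0, "ry": 0, "rz": 0.145}, {"tx": -3.3, "ty": 3.4, "tz": -5, "rx": 0, "ry": 0, "rz": 0.145}, {"tx": -3.3, "ty": 3.4, "tz": -5, "rx": 0, "ry": 0, "rz": 0.145}, {"tx": -3.3, "ty": 3.4, "tz": -5, "rx": 0, "ry": 0, "rz": 0.145}, {"tx": -3.3, "ty": 3.4, "tz": -5, "rx": 0, "ry": 0, "rz": 0.145}, {"tx": -3.3, "ty": 3.4, "tz": -5, "rx": 0, "ry": 0, "rz": 0.145}, {"tx": -3.3, "ty": 3.4, "tz": -5, "rx": 0, "ry": 0, "rz": 0.145}, {"tx": -3.3, "ty": 3.4, "tz": -5, "rx": 0, "ry": 0, "rz": 0.145}, {"tx": -3.3, "ty": 3.4, "tz": -5, "rx": 0, "ry": 0, "rz": 0.145}, {"tx": -3.3, "ty": 3.4, "tz": -5, "rx": 0, "ry": 0, "rz": 0.145}, {"tx": -3.3, "ty": 3.5, "tz": -5, "rx": 0, "ry": 0, "rz": 0.145}, {"tx": -3.1, "ty": 3.5, "tz": -5, "rx": 0, "ry": 0, "rz": 0.145}], "gripper": 0.4}}

```text
time: 2.05
tool_pos: [440.3, 149.8, 239.5]
tcp_rot: [-3.141, -0.003, -2.968]
contact_force: [0.4, 0.8, 0.4]
grip_width: 54.8
finger_force: 0.0
```

Emit:
{"fn": "carry_out", "kwargs": {"plan": [{"tx": 0, "ty": 0, "tz": -20, "rx": 0, "ry": 0, "rz": 0.13}, {"tx": 0, "ty": 0, "tz": -20, "rx": 0, "ry": 0, "rz": 0.12}, {"tx": 0, "ty": 0, "tz": 0, "rx": 0, "ry": 0, "rz": 0}, {"tx": 0, "ty": 0, "tz": 0, "rx": 0, "ry": 0, "rz": 0}]}}

```text
time: 2.45
tool_pos: [440.6, 150.2, 200.7]
tcp_rot: [3.141, -0.002, -2.727]
contact_force: [0.3, 0.4, 0.4]
grip_width: 54.8
finger_force: 0.0
```

```bash
python3 - <<'E'
from h import *
im,m=snap("wrist","w3.png"); np.savez("pics/w3.npz",K=m[0],R=m[1],t=m[2])
o=bot.get_obs();print((-m[1].T@m[2]).round(1), o["tool_pos"],o["tcp_rot"],o["joint_positions"],o["grip_width"])
r=red(im)
for c,s in blobs(r): print(c,s,onz("wrist",c,140,m))
n,l,s,c=cv2.connectedComponentsWithStats(r);k=1+np.argmax(s[1:,4])
P=np.array([onz("wrist",(u,v),145,m)[:2] for v,u in zip(*np.nonzero(l==k))],np.float32)
print(cv2.minAreaRect(P)); g=P.mean(0);V=np.linalg.svd(P-g,full_matrices=0)[2];print(g,np.degrees(np.arctan2(V[0,1],V[0,0])))
E
```

```text
[371.6 119.6 395.5] [441.05365268 150.42976987 201.43114159] [ 3.14152726e+00 -2.73097066e-04 -2.72636170e+00] [ 1.64008562e-01  2.25210754e-01  1.65910411e+00 -4.77583374e-06
  1.25755857e+00 -1.82201724e+00] 54.810339288588054
[496.0, 49.3] [477, 33, 35, 34, 913] [186.5 321.  140. ]
[258.2, 193.8] [240, 161, 37, 67, 1816] [438.8 150.5 140. ]
((438.20361328125, 150.9547882080078), (60.72364044189453, 31.583335876464844), 33.2384147644043)
[437.74197 150.05579] 23.639969
```

View pics/w3.png

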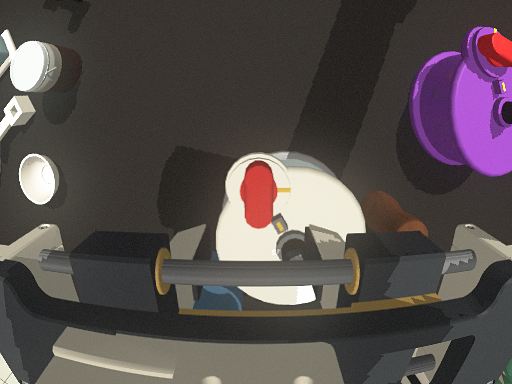

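The bar (258,194) sits straight and centred between the fingers, with the stop mark at (279,224) and the skirt line at (285,190). The crank's hub is visible at (18,110). I descend and grip.

Emit:
{"fn": "carry_out", "kwargs": {"plan": [{"tx": 0, "ty": 0, "tz": -25, "rx": 0, "ry": 0, "rz": 0}, {"tx": 0, "ty": 0, "tz": -25, "rx": 0, "ry": 0, "rz": 0}, {"tx": 0, "ty": 0, "tz": -20, "rx": 0, "ry": 0, "rz": 0}, {"tx": 0, "ty": 0, "tz": -10, "rx": 0, "ry": 0, "rz": 0}, {"tx": 0, "ty": 0, "tz": 0, "rx": 0, "ry": 0, "rz": 0}, {"tx": 0, "ty": 0, "tz": 0, "rx": 0, "ry": 0, "rz": 0}]}}

```text
time: 3.1
tool_pos: [441.4, 151.1, 122.2]
tcp_rot: [-3.141, 0.002, -2.723]
contact_force: [-0.5, -0.7, -0.7]
grip_width: 55.1
finger_force: 0.0
```

Emit:
{"fn": "carry_out", "kwargs": {"plan": [{"tx": 0, "ty": 0, "tz": 0, "rx": 0, "ry": 0, "rz": 0}, {"tx": 0, "ty": 0, "tz": 0, "rx": 0, "ry": 0, "rz": 0}, {"tx": 0, "ty": 0, "tz": 0, "rx": 0, "ry": 0, "rz": 0}, {"tx": 0, "ty": 0, "tz": 0, "rx": 0, "ry": 0, "rz": 0}, {"tx": 0, "ty": 0, "tz": 0, "rx": 0, "ry": 0, "rz": 0}], "gripper": 0.9}}

```text
time: 3.6
tool_pos: [440.7, 151.1, 121.4]
tcp_rot: [3.142, 0.0, -2.722]
contact_force: [-0.6, -0.6, 0.8]
grip_width: 19.5
finger_force: 0.0
```

```bash
python3 - <<'E'
from h import *
for _ in range(2):
    im,m=snap("wrist","w4.png");o=bot.get_obs();print(o["grip_width"],o["finger_force"],o["contact_force"],o["tool_pos"],o["moment"])
cv2.imwrite("pics/c4.png",im[130:330,150:390].repeat(3,0).repeat(3,1))
E
```

```text
15.664215508250438 0.0 [ 0.28120809 -0.71278105  0.35184412] [440.6394613  151.03453331 121.32840772] [ 0.14673441 -0.00967694  0.0060063 ]
12.154897088335803 0.0 [-0.00882016 -0.22894333  1.55378862] [440.62628761 151.02079646 121.26271931] [ 0.15090195 -0.02905597 -0.02134347]
```

View pics/c4.png

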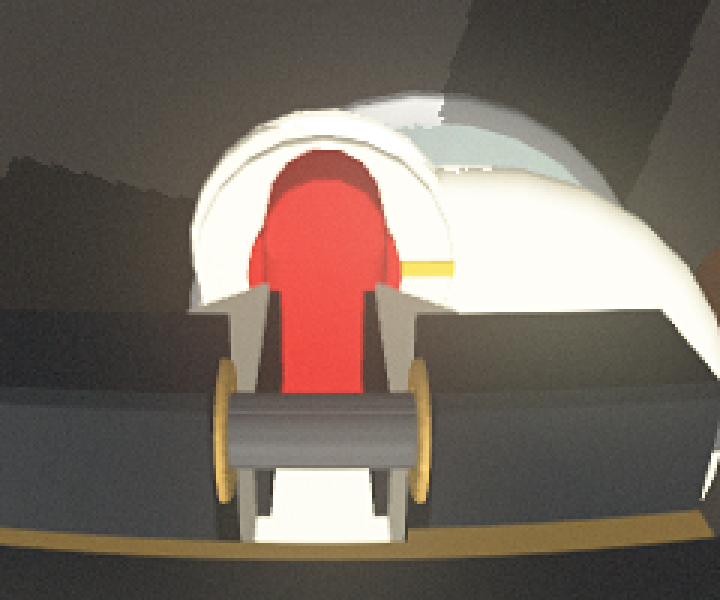

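The bar is visible between the fingers at (325,230) in the crop, but the opening reads 12 mm, less than the bar's 26 mm. I check by projection where the finger ends really are.

```bash
python3 - <<'E'
from h import *
from scipy.spatial.transform import Rotation as Ro
for n,f in(("side","s4"),("scene","e4")):
    im,m=snap(n,f+".png"); np.savez("pics/"+f+".npz",K=m[0],R=m[1],t=m[2])
    print(n,blobs(red(im)))
o=bot.get_obs();m=model("wrist");T=np.array(o["tool_pos"]);R=Ro.from_euler("xyz",o["tcp_rot"]).as_matrix()
print(o["grip_width"],o["finger_force"],T)
for d in((9.5,10,0),(-9.5,10,0),(9.5,-10,0),(9.5,10,-40),(-9.5,10,-40),(9.5,-10,-40)):
    p=proj("wrist",T+R@np.array(d),m); print(d,p,((p-[150,130])*3).round())
for z in(117,145):
    for s in(-30,30):
        p=proj("wrist",[440.6+s*np.cos(.42),151+s*np.sin(.42),z],m);print("bar end",z,s,((p-[150,130])*3).round())
# triangulate red cap of start views and wrist views
R_=[]
for n,f,uv in(("scene","scene0",(258.1,162.5)),("side","side0",(211.3,164.6)),("wrist","w2",(224.6,137.3)),("wrist","w3",(258.2,193.8))):
    R_.append(ray(n,uv,load(n,f)[1]))
import itertools
for i,j in itertools.combinations(range(4),2): print(i,j,tri(R_[i],R_[j]))
a=cv2.resize(cv2.imread("pics/s4.png")[110:210,160:290],None,fx=5,fy=5,interpolation=2); cv2.imwrite("pics/c5.png",a)
E
```

```text
side [([101.3, 155.9], [94, 147, 16, 18, 196]), ([211.1, 165.4], [203, 156, 18, 18, 205]), ([326.0, 274.9], [321, 266, 11, 19, 167])]
scene [([238.5, 123.2], [233, 118, 12, 12, 93]), ([260.8, 163.0], [253, 158, 16, 10, 124]), ([196.5, 253.1], [193, 250, 8, 9, 54])]
9.72074194005051 0.0 [440.59647521 151.04565759 121.22903151]
(9.5, 10, 0) [271.6 207.1] [365. 231.]
(-9.5, 10, 0) [271.2 232.2] [364. 307.]
(9.5, -10, 0) [242.7 207.1] [278. 231.]
(9.5, 10, -40) [274.9 229.9] [375. 300.]
(-9.5, 10, -40) [274.2 259.3] [373. 388.]
(9.5, -10, -40) [239.5 229.9] [268. 300.]
bar end 117 -30 [321. 140.]
bar end 117 30 [322. 374.]
bar end 145 -30 [321. 172.]
bar end 145 30 [322. 433.]
0 1 [438.1 137.2 141.3]
0 2 [435.6 148.5 134.3]
0 3 [436.  147.4 137.5]
1 2 [440.9 150.2 130.2]
1 3 [442.7 152.  127.8]
2 3 [440.  151.2 135.4]
```

View pics/c5.png

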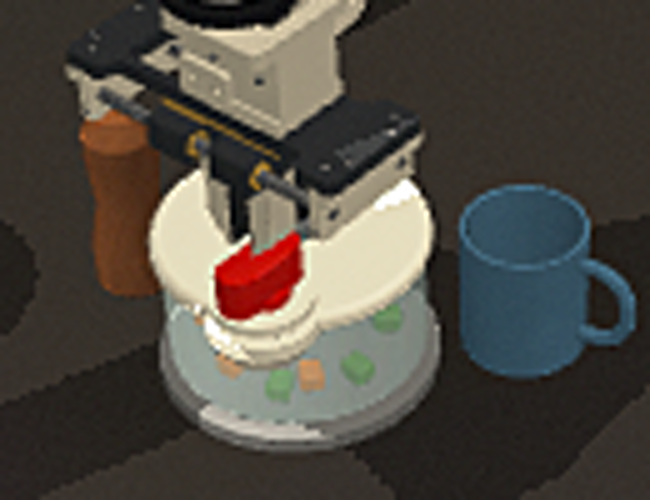

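Side crop: the fingertips appear to end at about (265,250) and (235,235), at or above the bar's top face, so nothing is gripped. I compare with the projected TCP.

```bash
python3 - <<'E'
from h import *
from scipy.spatial.transform import Rotation as Ro
o=bot.get_obs();T=np.array(o["tool_pos"]);R=Ro.from_euler("xyz",o["tcp_rot"]).as_matrix()
im,m=load("side","s4")
for z in (0,-10,-20,-30,-40):
    print(z,[((proj("side",T+R@np.array((x,y,z)),m)-[160,110])*5).round().tolist() for x in(-9.5,9.5) for y in (-6,6)])
for p in([440.6-27,151-12,145],[440.6+27,151+12,145],[485.3,211,167]): print("ref",((proj("side",p,m)-[160,110])*5).round())
im,m=load("wrist","w2") 
for z in(0,-20,-30,-40): print(z,[proj("wrist",np.array([479.9+s*46,110+9.5,300.9-z]),m) for s in(-1,1)])
g=cv2.cvtColor(im,cv2.COLOR_BGR2GRAY); print([g[r,160:184:2].tolist() for r in(215,222,228,234)])
E
```

```text
0 [[272.0, 280.0], [257.0, 272.0], [250.0, 298.0], [234.0, 288.0]]
-10 [[272.0, 267.0], [255.0, 258.0], [248.0, 284.0], [233.0, 276.0]]
-20 [[270.0, 253.0], [255.0, 245.0], [247.0, 270.0], [232.0, 262.0]]
-30 [[269.0, 240.0], [253.0, 231.0], [246.0, 257.0], [230.0, 248.0]]
-40 [[268.0, 225.0], [252.0, 217.0], [245.0, 243.0], [228.0, 235.0]]
ref [214. 280.]
ref [286. 226.]
ref [277. 140.]
0 [array([192.4, 205.8]), array([323.3, 205.8])]
-20 [array([186.1, 215.7]), array([329.8, 215.8])]
-30 [array([182.5, 221.5]), array([333.5, 221.5])]
-40 [array([178.5, 227.8]), array([337.6, 227.8])]
[[49, 49, 49, 55, 57, 50, 51, 52, 56, 55, 52, 55], [49, 51, 55, 50, 47, 55, 48, 53, 54, 45, 51, 52], [121, 125, 123, 124, 122, 123, 127, 53, 32, 31, 58, 55], [123, 126, 124, 124, 127, 70, 29, 29, 30, 30, 44, 50]]
```

```bash
python3 - <<'E'
from h import *
from scipy.spatial.transform import Rotation as Ro
o=bot.get_obs();T=np.array(o["tool_pos"]);R=Ro.from_euler("xyz",o["tcp_rot"]).as_matrix();print(R[:,1].round(2),o["grip_width"],o["finger_force"])
im,m=load("side","s4")
for z in (-66,-80,-96,-110):
    print(z,[((proj("side",T+R@np.array((x,y,z)),m)-[160,110])*5).round().tolist() for x in(-37,37) for y in (-95,95)])
E
```

```text
[-0.41  0.91  0.  ] 9.72074194005051 0.0
-66 [[422.0, 228.0], [166.0, 98.0], [331.0, 300.0], [73.0, 160.0]]
-80 [[421.0, 208.0], [163.0, 78.0], [330.0, 280.0], [70.0, 140.0]]
-96 [[420.0, 184.0], [160.0, 55.0], [328.0, 255.0], [66.0, 117.0]]
-110 [[420.0, 163.0], [158.0, 34.0], [327.0, 235.0], [63.0, 96.0]]
```

Emit:
{"fn": "carry_out", "kwargs": {"plan": [{"tx": 0, "ty": 0, "tz": 0, "rx": 0, "ry": 0, "rz": 0}, {"tx": 0, "ty": 0, "tz": 0, "rx": 0, "ry": 0, "rz": 0}, {"tx": 0, "ty": 0, "tz": 0, "rx": 0, "ry": 0, "rz": 0}, {"tx": 0, "ty": 0, "tz": 0, "rx": 0, "ry": 0, "rz": 0}, {"tx": 0, "ty": 0, "tz": 0, "rx": 0, "ry": 0, "rz": 0}, {"tx": 0, "ty": 0, "tz": 0, "rx": 0, "ry": 0, "rz": 0}], "gripper": 0.4}}

```text
time: 4.4
tool_pos: [440.6, 151.0, 121.2]
tcp_rot: [3.141, -0.0, -2.722]
contact_force: [0.4, 0.1, -1.0]
grip_width: 52.4
finger_force: 0.0
```

All three views agree: the real fingertips and gripper body sit about 30 mm above the reported TCP. I descend a further 25 mm and watch the force.

Emit:
{"fn": "carry_out", "kwargs": {"plan": [{"tx": 0, "ty": 0, "tz": -8, "rx": 0, "ry": 0, "rz": 0}, {"tx": 0, "ty": 0, "tz": -8, "rx": 0, "ry": 0, "rz": 0}, {"tx": 0, "ty": 0, "tz": -8, "rx": 0, "ry": 0, "rz": 0}, {"tx": 0, "ty": 0, "tz": 0, "rx": 0, "ry": 0, "rz": 0}]}}

```text
time: 4.8
tool_pos: [439.6, 150.8, 95.7]
tcp_rot: [3.141, -0.003, -2.722]
contact_force: [0.3, -0.1, -0.6]
grip_width: 55.2
finger_force: 0.0
```

Emit:
{"fn": "carry_out", "kwargs": {"plan": [{"tx": 0, "ty": 0, "tz": -3, "rx": 0, "ry": 0, "rz": 0}, {"tx": 0, "ty": 0, "tz": 0, "rx": 0, "ry": 0, "rz": 0}]}}

```text
time: 5.0
tool_pos: [440.5, 151.0, 94.0]
tcp_rot: [3.141, -0.0, -2.722]
contact_force: [-0.3, -0.0, -0.4]
grip_width: 55.4
finger_force: 0.0
```

Emit:
{"fn": "carry_out", "kwargs": {"plan": [{"tx": 0, "ty": 0, "tz": 0, "rx": 0, "ry": 0, "rz": 0}, {"tx": 0, "ty": 0, "tz": 0, "rx": 0, "ry": 0, "rz": 0}, {"tx": 0, "ty": 0, "tz": 0, "rx": 0, "ry": 0, "rz": 0}, {"tx": 0, "ty": 0, "tz": 0, "rx": 0, "ry": 0, "rz": 0}, {"tx": 0, "ty": 0, "tz": 0, "rx": 0, "ry": 0, "rz": 0}, {"tx": 0, "ty": 0, "tz": 0, "rx": 0, "ry": 0, "rz": 0}], "gripper": 0.9}}

```text
time: 5.6
tool_pos: [440.6, 151.4, 94.4]
tcp_rot: [3.141, 0.0, -2.723]
contact_force: [-1.2, 3.1, 2.7]
grip_width: 25.7
finger_force: 30.0
```

Emit:
{"fn": "carry_out", "kwargs": {"plan": [{"tx": 0, "ty": 0, "tz": 0, "rx": 0, "ry": 0, "rz": -0.1}, {"tx": 0, "ty": 0, "tz": 0, "rx": 0, "ry": 0, "rz": -0.1}, {"tx": 0, "ty": 0, "tz": 0, "rx": 0, "ry": 0, "rz": -0.1}, {"tx": 0, "ty": 0, "tz": 0, "rx": 0, "ry": 0, "rz": -0.1}, {"tx": 0, "ty": 0, "tz": 0, "rx": 0, "ry": 0, "rz": -0.1}, {"tx": 0, "ty": 0, "tz": 0, "rx": 0, "ry": 0, "rz": -0.1}, {"tx": 0, "ty": 0, "tz": 0, "rx": 0, "ry": 0, "rz": -0.1}, {"tx": 0, "ty": 0, "tz": 0, "rx": 0, "ry": 0, "rz": -0.1}]}}

```text
time: 6.4
tool_pos: [440.5, 152.1, 94.4]
tcp_rot: [3.14, -0.001, 2.757]
contact_force: [-1.2, 6.7, 1.6]
grip_width: 25.9
finger_force: 30.0
```

```bash
python3 - <<'E'
from h import *
o=bot.get_obs();print(o["moment"],o["contact_force"],o["grip_width"],o["tool_pos"])
E
```

```text
[1.23718139 0.24210247 0.17126965] [-1.18035351  6.71432362  1.63543083] 25.92335144616846 [440.50056388 152.0967234   94.41442761]
```

Emit:
{"fn": "carry_out", "kwargs": {"plan": [{"tx": 0, "ty": 0.5, "tz": 0, "rx": 0, "ry": 0, "rz": -0.1}, {"tx": 0, "ty": 0.5, "tz": 0, "rx": 0, "ry": 0, "rz": -0.1}, {"tx": 0, "ty": 0, "tz": 0, "rx": 0, "ry": 0, "rz": -0.1}, {"tx": 0, "ty": 0, "tz": 0, "rx": 0, "ry": 0, "rz": -0.1}, {"tx": 0, "ty": 0, "tz": 0, "rx": 0, "ry": 0, "rz": -0.1}, {"tx": 0, "ty": 0, "tz": 0, "rx": 0, "ry": 0, "rz": -0.1}, {"tx": 0, "ty": 0, "tz": 0, "rx": 0, "ry": 0, "rz": -0.1}, {"tx": 0, "ty": 0, "tz": 0, "rx": 0, "ry": 0, "rz": -0.1}]}}

```text
time: 7.2
tool_pos: [441.0, 152.6, 94.4]
tcp_rot: [3.14, -0.001, 1.957]
contact_force: [0.2, 4.8, 0.7]
grip_width: 25.6
finger_force: 30.0
```

```bash
python3 - <<'E'
from h import *
o=bot.get_obs();print(o["moment"],o["contact_force"],o["grip_width"],o["tool_pos"],o["joint_positions"])
E
```

```text
[0.80316205 0.00501463 0.31573184] [0.2060281  4.75693719 0.74882811] 25.640945377710842 [441.02132569 152.60451567  94.43681713] [ 1.68030421e-01  3.45584401e-01  1.81978479e+00  1.01988588e-03
  9.74952763e-01 -2.18531074e-01]
```

Emit:
{"fn": "carry_out", "kwargs": {"plan": [{"tx": 0, "ty": 0, "tz": 0, "rx": 0, "ry": 0, "rz": -0.1}, {"tx": 0, "ty": 0, "tz": 0, "rx": 0, "ry": 0, "rz": -0.1}, {"tx": 0, "ty": 0, "tz": 0, "rx": 0, "ry": 0, "rz": -0.1}, {"tx": 0, "ty": 0, "tz": 0, "rx": 0, "ry": 0, "rz": -0.1}, {"tx": 0, "ty": 0, "tz": 0, "rx": 0, "ry": 0, "rz": -0.1}, {"tx": 0, "ty": 0, "tz": 0, "rx": 0, "ry": 0, "rz": -0.1}, {"tx": 0, "ty": 0, "tz": 0, "rx": 0, "ry": 0, "rz": -0.1}, {"tx": 0, "ty": 0, "tz": 0, "rx": 0, "ry": 0, "rz": -0.1}, {"tx": 0, "ty": 0, "tz": 0, "rx": 0, "ry": 0, "rz": -0.1}, {"tx": 0, "ty": 0, "tz": 0, "rx": 0, "ry": 0, "rz": -0.1}, {"tx": 0, "ty": 0, "tz": 0, "rx": 0, "ry": 0, "rz": -0.1}]}}

```text
time: 8.3
tool_pos: [441.9, 152.6, 94.5]
tcp_rot: [3.14, -0.003, 0.857]
contact_force: [2.7, 3.8, -1.6]
grip_width: 26.1
finger_force: 30.2
```

```bash
python3 - <<'E'
from h import *
o=bot.get_obs();print(o["moment"],o["contact_force"],o["grip_width"],o["tool_pos"],o["joint_positions"])
im,m=snap("wrist","w6.png"); 
h=cv2.cvtColor(im,cv2.COLOR_BGR2HSV);y=cv2.inRange(h,(15,110,110),(35,255,255));print([(c,s[4]) for c,s in blobs(y[100:250,150:400],5)])
r=red(im);n,l,s,c=cv2.connectedComponentsWithStats(r);print([(c[i].round(),s[i]) for i in range(1,n) if s[i,4]>30])
E
```

```text
[ 0.88973409 -0.4037458   0.56900565] [ 2.65465517  3.81904034 -1.57655878] 26.086848553009748 [441.92937774 152.60483839  94.51100979] [1.67984737e-01 3.45919138e-01 1.81899809e+00 5.74554651e-04
 9.73654123e-01 8.81194640e-01]
[([101.2, 67.0], 113), ([103.3, 87.9], 19)]
[(array([257., 233.]), array([ 234,  202,   50,   59, 2539], dtype=int32)), (array([258., 291.]), array([239, 286,  39,  12, 307], dtype=int32))]
```

Emit:
{"fn": "carry_out", "kwargs": {"plan": [{"tx": 0, "ty": 0, "tz": 0, "rx": 0, "ry": 0, "rz": 0}, {"tx": 0, "ty": 0, "tz": 0, "rx": 0, "ry": 0, "rz": 0}, {"tx": 0, "ty": 0, "tz": 0, "rx": 0, "ry": 0, "rz": 0}, {"tx": 0, "ty": 0, "tz": 0, "rx": 0, "ry": 0, "rz": 0}, {"tx": 0, "ty": 0, "tz": 20, "rx": 0, "ry": 0, "rz": 0}, {"tx": 0, "ty": 0, "tz": 30, "rx": 0, "ry": 0, "rz": 0}, {"tx": 0, "ty": 0, "tz": 40, "rx": 0, "ry": 0, "rz": 0}, {"tx": 0, "ty": 0, "tz": 40, "rx": 0, "ry": 0, "rz": 0}, {"tx": 0, "ty": 0, "tz": 0, "rx": 0, "ry": 0, "rz": 0}], "gripper": 0.4}}

```text
time: 9.25
tool_pos: [443.4, 152.5, 229.4]
tcp_rot: [3.135, -0.008, 0.861]
contact_force: [-0.4, 0.5, 0.2]
grip_width: 55.0
finger_force: 0.0
```

```bash
python3 - <<'E'
from h import *
im,m=snap("wrist","w7.png"); np.savez("pics/w7.npz",K=m[0],R=m[1],t=m[2]); o=bot.get_obs();print(o["tool_pos"],o["tcp_rot"],o["moment"])
h=cv2.cvtColor(im,cv2.COLOR_BGR2HSV);y=cv2.inRange(h,(15,110,110),(35,255,255))
for c,s in blobs(y[80:300,150:400],5): c=np.array(c)+[150,80];print("y",c,s[4],onz("wrist",c,117,m))
r=red(im);n,l,s,c=cv2.connectedComponentsWithStats(r);k=1+np.argmax(s[1:,4])
P=np.array([onz("wrist",(u,v),145,m)[:2] for v,u in zip(*np.nonzero(l==k))],np.float32)
g=P.mean(0);V=np.linalg.svd(P-g,full_matrices=0)[2];print("bar",g,np.degrees(np.arctan2(V[0,1],V[0,0])))
im,m=load("side","side0");print("hub",onz("side",(297,283),17,m),"knob",onz("side",(326,274.9),59,m))
im,m=load("scene","scene0");print("hub",onz("scene",(192,252),17,m),"knob",onz("scene",(196.5,253.1),59,m))
E
```

```text
[441.95996876 152.16604228 226.54142651] [ 3.13783639 -0.00419295  0.86115376] [-0.03239983  0.05270882 -0.01943213]
y [251.9 143.2] 33 [466.  186.2 117. ]
y [253.  155.5] 6 [458.4 175.7 117. ]
y [160.8 271.1] 374 [279.7 143.9 117. ]
y [356.  271.8] 172 [461.9 -15.8 117. ]
y [395.5 299. ] 8 [480.6 -97.8 117. ]
bar [441.51767 152.3671 ] -127.46327
hub [ 495.4 -240.4   17. ] knob [ 552.4 -277.1   59. ]
hub [ 493.6 -238.2   17. ] knob [ 541.7 -263.9   59. ]
```

The cap is tight: the skirt line now sits at 53.7° and the mark at 53.5°. The bar has slipped about 1.6 rad, which is 3 clicks. Now to the crank, with hub at about (494,-239) and knob at about (547,-270); I turn the tool so that it pinches the ±y flats.

Emit:
{"fn": "carry_out", "kwargs": {"plan": [{"tx": 4.4, "ty": -32, "tz": 0, "rx": 0, "ry": 0, "rz": 0.145}, {"tx": 4.4, "ty": -32, "tz": 0, "rx": 0, "ry": 0, "rz": 0.145}, {"tx": 4.4, "ty": -33, "tz": 0, "rx": 0, "ry": 0, "rz": 0.145}, {"tx": 4.4, "ty": -33, "tz": 0, "rx": 0, "ry": 0, "rz": 0.145}, {"tx": 4.4, "ty": -33, "tz": 0, "rx": 0, "ry": 0, "rz": 0.145}, {"tx": 4.4, "ty": -33, "tz": 0, "rx": 0, "ry": 0, "rz": 0.145}, {"tx": 4.4, "ty": -33, "tz": 0, "rx": 0, "ry": 0, "rz": 0.145}, {"tx": 4.4, "ty": -33, "tz": 0, "rx": 0, "ry": 0, "rz": 0.145}, {"tx": 4.4, "ty": -33, "tz": 0, "rx": 0, "ry": 0, "rz": 0.145}, {"tx": 4.4, "ty": -33, "tz": 0, "rx": 0, "ry": 0, "rz": 0.145}, {"tx": 4.4, "ty": -33, "tz": 0, "rx": 0, "ry": 0, "rz": 0.145}, {"tx": 4.1, "ty": -31, "tz": 0, "rx": 0, "ry": 0, "rz": 0.145}], "gripper": 0.4}}

```text
time: 10.5
tool_pos: [492.3, -241.1, 222.3]
tcp_rot: [3.141, -0.003, 2.607]
contact_force: [-0.1, -0.0, 0.3]
grip_width: 55.0
finger_force: 0.0
```

Emit:
{"fn": "carry_out", "kwargs": {"plan": [{"tx": 0, "ty": 0, "tz": -30, "rx": 0, "ry": 0, "rz": 0}, {"tx": 0, "ty": 0, "tz": -30, "rx": 0, "ry": 0, "rz": 0}, {"tx": 0, "ty": 0, "tz": -20, "rx": 0, "ry": 0, "rz": 0}, {"tx": 0, "ty": 0, "tz": 0, "rx": 0, "ry": 0, "rz": 0}, {"tx": 0, "ty": 0, "tz": 0, "rx": 0, "ry": 0, "rz": 0}]}}

```text
time: 11.0
tool_pos: [492.8, -239.8, 143.7]
tcp_rot: [3.141, -0.002, 2.601]
contact_force: [0.3, 0.8, 0.2]
grip_width: 55.1
finger_force: 0.0
```

```bash
python3 - <<'E'
from h import *
im,m=snap("wrist","w8.png"); np.savez("pics/w8.npz",K=m[0],R=m[1],t=m[2]); o=bot.get_obs();print(o["tool_pos"],o["tcp_rot"],o["joint_positions"])
for c,s in blobs(red(im),30): print("red",c,s,onz("wrist",c,59,m),onz("wrist",c,80,m))
E
```

```text
[ 493.34696076 -240.10528836  144.63133712] [3.14154514e+00 3.55481943e-04 2.60100916e+00] [-5.92682155e-01  4.25421307e-01  1.53070148e+00  7.11870736e-05
  1.18511734e+00 -1.62292176e+00]
red [252.9, 240.3] [247, 234, 16, 15, 115] [ 538.1 -272.7   59. ] [ 529.8 -267.3   80. ]
red [257.5, 255.8] [246, 250, 23, 11, 204] [ 556.1 -278.    59. ] [ 546.5 -272.2   80. ]
```

View pics/w8.png

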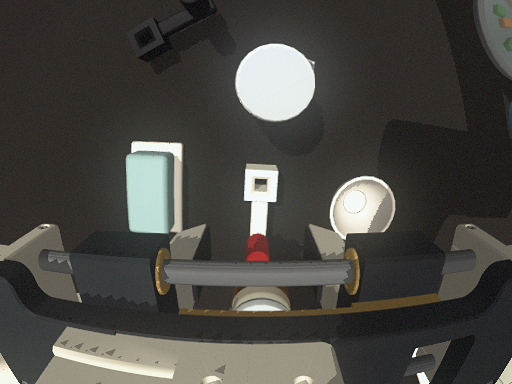

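The wrist view shows the white crank with its hub hole at (261,184), the arm running down to the red knob (257,245), the coffee jar at (275,83), the butter dish at (155,190), the ramekin at (362,208) and the black look-alike at (145,40). I measure the hub precisely.

```bash
python3 - <<'E'
from h import *
im,m=load("wrist","w8")
g=cv2.cvtColor(im,cv2.COLOR_BGR2GRAY)
hole=(g<150).astype(np.uint8); hole[:170]=0;hole[197:]=0;hole[:,:250]=0;hole[:,273:]=0
for c,s in blobs(hole,4): print("hole",c,s,onz("wrist",c,34,m))
w=(g>170).astype(np.uint8)*255; n,l,s,c=cv2.connectedComponentsWithStats(w); k=l[190,250];print(s[k])
M=(l==k).astype(np.uint8); M[204:]=0
P=np.array([onz("wrist",(u,v),34,m)[:2] for v,u in zip(*np.nonzero(M))],np.float32); print("hub blob rect",cv2.minAreaRect(P))
for r in range(158,236,4): x=np.nonzero(l[r]==k)[0]; print(r,x.min() if len(x) else 0,x.max() if len(x) else 0,end="; ")
# arm axis at z=32
a=[];
for r in range(206,232,4):
    x=np.nonzero(l[r]==k)[0]
    if len(x): a.append(onz("wrist",(x.mean(),r),32,m)[:2])
a=np.array(a);d=a[-1]-a[0];print("arm",a.tolist(),np.degrees(np.arctan2(d[1],d[0])))
print("jar",onz("wrist",(275,83),94,m),"ramekin",onz("wrist",(362,208),40,m))
E
```

```text
hole [259.8, 182.5] [255, 179, 12, 10, 91] [ 494.5 -238.1   34. ]
[ 244  164   34   72 1602]
hub blob rect ((496.36151123046875, -238.40768432617188), (34.66875457763672, 42.71192169189453), 56.30996322631836)
158 0 0; 162 0 0; 166 247 275; 170 245 276; 174 245 277; 178 245 277; 182 245 277; 186 244 276; 190 244 276; 194 244 276; 198 244 275; 202 252 266; 206 251 267; 210 251 266; 214 251 266; 218 251 266; 222 251 266; 226 250 265; 230 250 265; 234 250 265; arm [[517.0, -252.5], [520.7, -255.4], [524.7, -257.8], [528.7, -260.2], [532.8, -262.6], [536.3, -266.0], [540.5, -268.5]] -34.249033006811956
jar [ 416.4 -177.5   94. ] ramekin [ 576.1 -154.9   40. ]
```

Emit:
{"fn": "carry_out", "kwargs": {"plan": [{"tx": 2, "ty": 1.5, "tz": -20, "rx": 0, "ry": 0, "rz": -0.05}, {"tx": 0, "ty": 0, "tz": -35, "rx": 0, "ry": 0, "rz": 0}, {"tx": 0, "ty": 0, "tz": -35, "rx": 0, "ry": 0, "rz": 0}, {"tx": 0, "ty": 0, "tz": -30, "rx": 0, "ry": 0, "rz": 0}, {"tx": 0, "ty": 0, "tz": -20, "rx": 0, "ry": 0, "rz": 0}, {"tx": 0, "ty": 0, "tz": -10, "rx": 0, "ry": 0, "rz": 0}, {"tx": 0, "ty": 0, "tz": 0, "rx": 0, "ry": 0, "rz": 0}, {"tx": 0, "ty": 0, "tz": 0, "rx": 0, "ry": 0, "rz": 0}]}}

```text
time: 11.85
tool_pos: [496.1, -239.1, -4.4]
tcp_rot: [3.141, 0.002, 2.551]
contact_force: [-0.0, -0.2, 0.5]
grip_width: 55.0
finger_force: 0.0
```

```bash
python3 - <<'E'
from h import *
im,m=snap("wrist","w9.png"); np.savez("pics/w9.npz",K=m[0],R=m[1],t=m[2]); o=bot.get_obs();print(o["tool_pos"],o["tcp_rot"],o["contact_force"])
# hub seen: white component near predicted hub top
g=cv2.cvtColor(im,cv2.COLOR_BGR2GRAY);p=proj("wrist",[495.3,-238.5,34],m);print("pred hole",p)
h=(g<150).astype(np.uint8); u,v=p.astype(int); 
for r in range(v-30,v+31,5): print(r,"".join("#" if x>170 else ("+" if x>110 else ".") for x in g[r,u-40:u+41:2]))
E
```

```text
[ 496.19191122 -239.14008726   -4.23372053] [3.14149760e+00 2.85314520e-03 2.55091009e+00] [ 0.57201102 -0.08462356  1.27543895]
pred hole [258.1 242. ]
212 .......#++#+#######++#+#+##########+.....
217 ......+++##++++++###+##++##+##++++##.....
222 ......##############################+....
227 ......##############################+....
232 ......##############################.....
237 ......+########++++++++###+#########.....
242 ......+########++++++++###+#########.....
247 .......########++++++++++#+#########.....
252 .......########++++++++++++++#######.....
257 .......########+#+###+#+####+######+.....
262 .........................................
267 ...+.+.+..++++++++++++.++.+++++++++++.+..
272 +++++++++++++++++++++++++++++++++++++++++
```

Emit:
{"fn": "carry_out", "kwargs": {"plan": [{"tx": 0, "ty": 0, "tz": -8, "rx": 0, "ry": 0, "rz": 0}, {"tx": 0, "ty": 0, "tz": -6, "rx": 0, "ry": 0, "rz": 0}, {"tx": 0, "ty": 0, "tz": 0, "rx": 0, "ry": 0, "rz": 0}]}}

```text
time: 12.2
tool_pos: [494.6, -238.2, -20.5]
tcp_rot: [3.142, -0.001, 2.551]
contact_force: [0.4, 0.7, -0.6]
grip_width: 54.9
finger_force: 0.0
```

Emit:
{"fn": "carry_out", "kwargs": {"plan": [{"tx": 0, "ty": 0, "tz": 0, "rx": 0, "ry": 0, "rz": 0}, {"tx": 0, "ty": 0, "tz": 0, "rx": 0, "ry": 0, "rz": 0}, {"tx": 0, "ty": 0, "tz": 0, "rx": 0, "ry": 0, "rz": 0}, {"tx": 0, "ty": 0, "tz": 0, "rx": 0, "ry": 0, "rz": 0}, {"tx": 0, "ty": 0, "tz": 0, "rx": 0, "ry": 0, "rz": 0}], "gripper": 0.85}}

```text
time: 12.7
tool_pos: [495.3, -238.5, -19.6]
tcp_rot: [3.141, 0.0, 2.551]
contact_force: [0.9, -0.4, 0.9]
grip_width: 33.7
finger_force: 30.0
```

Emit:
{"fn": "carry_out", "kwargs": {"plan": [{"tx": 0, "ty": 0, "tz": 10, "rx": 0, "ry": 0, "rz": 0}, {"tx": 0, "ty": 0, "tz": 20, "rx": 0, "ry": 0, "rz": 0}, {"tx": 0, "ty": 0, "tz": 40, "rx": 0, "ry": 0, "rz": 0}, {"tx": 0, "ty": 0, "tz": 40, "rx": 0, "ry": 0, "rz": 0}, {"tx": 0, "ty": 0, "tz": 40, "rx": 0, "ry": 0, "rz": 0}, {"tx": 0, "ty": 0, "tz": 40, "rx": 0, "ry": 0, "rz": 0}, {"tx": 0, "ty": 0, "tz": 30, "rx": 0, "ry": 0, "rz": 0}]}}

```text
time: 13.4
tool_pos: [495.2, -238.6, 203.6]
tcp_rot: [-3.142, 0.003, 2.551]
contact_force: [-1.2, -0.8, -2.0]
grip_width: 33.7
finger_force: 30.0
```

```bash
python3 - <<'E'
from h import *
o=bot.get_obs();print(o["tool_pos"],o["tcp_rot"],o["contact_force"],o["grip_width"],o["finger_force"],o["joint_positions"])
for n in("side","scene"):
    im,m=snap(n,n+"10.png"); np.savez("pics/%s10.npz"%n,K=m[0],R=m[1],t=m[2]); print(n,[(c,s[4]) for c,s in blobs(red(im),20)])
# shaft square orientation & centre from w2 / w7
im,m=load("wrist","w2")
g=cv2.cvtColor(im,cv2.COLOR_BGR2GRAY)
c=cv2.resize(g[70:110,240:285],None,fx=4,fy=4,interpolation=2)
for t in(90,120,150,185):
    M=(c>t).astype(np.uint8); n,l,s,cc=cv2.connectedComponentsWithStats(M)
    for i in range(1,n):
        if 20<s[i,4]<2500:
            P=np.array([onz("wrist",(u/4+239.6,v/4+69.6),162,m)[:2] for v,u in zip(*np.nonzero(l==i))],np.float32); print(t,s[i,4],cv2.minAreaRect(P))
E
```

```text
[ 495.23535351 -238.60452671  203.57209215] [-3.14155778e+00  2.74921448e-03  2.55083875e+00] [-1.23376758 -0.75899966 -2.0357052 ] 33.682487982197124 30.01998469233513 [-5.88386859e-01  3.76590418e-01  1.43721769e+00 -4.26588631e-05
  1.32503542e+00 -1.56841892e+00]
side [([211.5, 164.5], 195), ([336.6, 211.9], 235)]
scene [([238.5, 123.2], 93), ([260.7, 162.9], 126), ([191.9, 188.3], 139)]
120 2055 ((484.91204833984375, 211.85231018066406), (13.07239818572998, 13.006954193115234), 48.257137298583984)
150 1618 ((484.96051025390625, 211.92071533203125), (12.231941223144531, 12.202386856079102), 48.106014251708984)
150 25 ((496.6207275390625, 202.84829711914062), (2.62422513961792, 0.7972307801246643), 48.36669921875)
150 333 ((468.30682373046875, 187.02203369140625), (7.329662322998047, 4.342806816101074), 54.32337188720703)
185 745 ((483.8138427734375, 212.73324584960938), (10.866918563842773, 8.636955261230469), 47.490478515625)
185 152 ((468.12384033203125, 186.84190368652344), (5.585878372192383, 2.3884754180908203), 52.764808654785156)
```

Crank lifted: grip 33.7 mm at 30 N. Shaft at about (485.4,212.2) with its flats at 48°. I carry the crank there, turning it -0.143 rad so its arm points at -42°.

Emit:
{"fn": "carry_out", "kwargs": {"plan": [{"tx": -0.8, "ty": 25, "tz": 0, "rx": 0, "ry": 0, "rz": -0.013}, {"tx": -0.8, "ty": 39, "tz": 0, "rx": 0, "ry": 0, "rz": -0.013}, {"tx": -0.8, "ty": 39, "tz": 0, "rx": 0, "ry": 0, "rz": -0.013}, {"tx": -0.8, "ty": 39, "tz": 0, "rx": 0, "ry": 0, "rz": -0.013}, {"tx": -0.8, "ty": 39, "tz": 0, "rx": 0, "ry": 0, "rz": -0.013}, {"tx": -0.8, "ty": 39, "tz": 0, "rx": 0, "ry": 0, "rz": -0.013}, {"tx": -0.8, "ty": 39, "tz": 0, "rx": 0, "ry": 0, "rz": -0.013}, {"tx": -0.8, "ty": 39, "tz": 0, "rx": 0, "ry": 0, "rz": -0.013}, {"tx": -0.8, "ty": 39, "tz": 0, "rx": 0, "ry": 0, "rz": -0.013}, {"tx": -0.8, "ty": 39, "tz": 0, "rx": 0, "ry": 0, "rz": -0.013}, {"tx": -0.8, "ty": 39, "tz": 0, "rx": 0, "ry": 0, "rz": -0.013}, {"tx": -1, "ty": 36, "tz": 0, "rx": 0, "ry": 0, "rz": 0}]}}

```text
time: 14.7
tool_pos: [484.1, 214.0, 199.1]
tcp_rot: [-3.14, -0.001, 2.408]
contact_force: [1.1, -0.7, -1.2]
grip_width: 33.6
finger_force: 30.0
```

Emit:
{"fn": "carry_out", "kwargs": {"plan": [{"tx": 0, "ty": 0, "tz": 0, "rx": 0, "ry": 0, "rz": 0}, {"tx": 0, "ty": 0, "tz": 0, "rx": 0, "ry": 0, "rz": 0}, {"tx": 0, "ty": 0, "tz": -15, "rx": 0, "ry": 0, "rz": 0}, {"tx": 0, "ty": 0, "tz": -15, "rx": 0, "ry": 0, "rz": 0}, {"tx": 0, "ty": 0, "tz": 0, "rx": 0, "ry": 0, "rz": 0}]}}

```text
time: 15.2
tool_pos: [483.9, 210.6, 168.0]
tcp_rot: [-3.137, -0.002, 2.406]
contact_force: [-0.2, -0.3, -2.4]
grip_width: 33.8
finger_force: 30.0
```

```bash
python3 - <<'E'
from h import *
o=bot.get_obs();T=np.array(o["tool_pos"]);print(T,o["tcp_rot"],o["contact_force"],o["moment"])
a=o["tcp_rot"][2]+np.pi; d=np.array([np.cos(a),np.sin(a),0]); O=T+[0,0,19.6]; pk=O+65*d+[0,0,57]; R=[]
for n in("side","scene"):
    im,m=snap(n,n+"11.png"); np.savez("pics/%s11.npz"%n,K=m[0],R=m[1],t=m[2])
    print(n,[(c,s[4]) for c,s in blobs(red(im),20)],"knob pred",proj(n,pk,m),"tip",proj(n,[485.4,212.2,167],m),"hub bottom",proj(n,O,m))
im,m=snap("wrist","w11.png"); np.savez("pics/w11.npz",K=m[0],R=m[1],t=m[2])
print("wrist knob pred",proj("wrist",pk,m),"tip",proj("wrist",[485.4,212.2,167],m),"hub top",proj("wrist",O+[0,0,34],m))
g=cv2.cvtColor(im,cv2.COLOR_BGR2GRAY);u,v=proj("wrist",O+[0,0,34],m).astype(int)
for r in range(v-30,v+31,3): print(r,"".join("#" if x>190 else ("+" if x>120 else ("-" if x>70 else ".")) for x in g[r,u-44:u+45:2]))
E
```

```text
[483.85024193 210.61689849 168.03241271] [-3.13704256e+00 -2.43948457e-03  2.40612728e+00] [-0.20744352 -0.3325285  -2.44780432] [ 0.04299263 -0.02337219  0.02686517]
side [([237.5, 119.4], 145), ([101.3, 155.9], 196), ([211.6, 164.5], 196)] knob pred [235.7 119.2] tip [215.3 137.8] hub bottom [214.5 132.5]
scene [([238.5, 123.2], 93), ([288.6, 141.4], 68), ([261.1, 163.1], 121)] knob pred [287.6 141.2] tip [282.5 152.6] hub bottom [282.3 147.4]
wrist knob pred [255.4 365.4] tip [258.8 217.1] hub top [255.2 252.6]
222 ########+++++++++++++++######################
225 #####++#+++++++++++++###################+####
228 ++++++-++++++++++++######+#############++++++
231 ++++++.########+++######################-++++
234 ++++++-#################################-++++
237 +++++-.#################################--+++
240 +++++..#################################--+++
243 ++++-..#################################---++
246 ++++...##########+++++++++++++##########---++
249 ++++...+#########+++++++++++++#########+---++
252 +++-...+#########+++++++++++++#########+----+
255 +++....-#########+++++++++++++#########-----+
258 ++-....-#########+++++++++++++#########------
261 ---------------------------------------------
264 ------------------------------+++++++-+++++++
267 +++++--------------------------+++-++++++++++
270 ++-----------------------------+----+++++++++
273 -------------------------------------++++++++
276 --------------------------------------+++++++
279 ---------------------------------------+++--+
282 ---------------------------------------------
```

Emit:
{"fn": "carry_out", "kwargs": {"plan": [{"tx": 0, "ty": 0, "tz": 0, "rx": 0, "ry": 0, "rz": 0}, {"tx": 0, "ty": 0, "tz": 0, "rx": 0, "ry": 0, "rz": 0}, {"tx": 0, "ty": 0, "tz": 0, "rx": 0, "ry": 0, "rz": 0}]}}

```text
time: 15.65
tool_pos: [485.5, 212.5, 170.7]
tcp_rot: [3.141, 0.0, 2.408]
contact_force: [-0.1, -0.8, -2.1]
grip_width: 33.7
finger_force: 30.0
```

```bash
python3 - <<'E'
from h import *
o=bot.get_obs();T=np.array(o["tool_pos"]);print(T,o["tcp_rot"],o["contact_force"])
def pk(T,yaw):
    a=yaw+np.pi; return np.array(T)+[65*np.cos(a),65*np.sin(a),19.6+59]
for n in("side","scene"):
    im,m=load(n,n+"0"); print(n,"start knob",blobs(red(im),40)[-1][0],proj(n,pk([495.3,-238.5,-19.6],2.551),m))
    im,m=snap(n,n+"12.png"); print([c for c,s in blobs(red(im),20)],"pred",proj(n,pk(T,o["tcp_rot"][2]),m))
im,m=snap("wrist","w12.png")
O=T+[0,0,19.6];print("hole bottom/top",proj("wrist",O,m),proj("wrist",O+[0,0,34],m),"tip",proj("wrist",[485.4,212.2,167],m))
E
```

```text
[485.5103561  212.4991776  170.67096454] [3.14088174e+00 4.27517757e-04 2.40776157e+00] [-0.11677363 -0.83570355 -2.06266991]
side start knob [326.0, 274.9] [324.4 274.7]
[[237.8, 118.3], [101.3, 155.9], [211.6, 164.5]] pred [235.9 117.3]
scene start knob [196.5, 253.1] [195.6 256.3]
[[238.5, 123.2], [288.9, 140.6], [261.1, 163.1]] pred [288.5 139.9]
hole bottom/top [258.1 230.7] [258.3 255.9] tip [257.5 217.9]
```

The knob's image offsets are the same as at the start, so the crank sits as expected in the grip. I lower it onto the shaft.

Emit:
{"fn": "carry_out", "kwargs": {"plan": [{"tx": 0, "ty": 0, "tz": -10, "rx": 0, "ry": 0, "rz": 0}, {"tx": 0, "ty": 0, "tz": -10, "rx": 0, "ry": 0, "rz": 0}, {"tx": 0, "ty": 0, "tz": -6, "rx": 0, "ry": 0, "rz": 0}, {"tx": 0, "ty": 0, "tz": -4, "rx": 0, "ry": 0, "rz": 0}, {"tx": 0, "ty": 0, "tz": 0, "rx": 0, "ry": 0, "rz": 0}]}}

```text
time: 16.3
tool_pos: [485.1, 212.5, 139.6]
tcp_rot: [-3.141, -0.001, 2.408]
contact_force: [0.6, -0.2, -2.1]
grip_width: 33.8
finger_force: 30.0
```

Emit:
{"fn": "carry_out", "kwargs": {"plan": [{"tx": 0, "ty": 0, "tz": -4, "rx": 0, "ry": 0, "rz": 0}, {"tx": 0, "ty": 0, "tz": -4, "rx": 0, "ry": 0, "rz": 0}, {"tx": 0, "ty": 0, "tz": 0, "rx": 0, "ry": 0, "rz": 0}]}}

```text
time: 16.6
tool_pos: [485.2, 212.8, 132.5]
tcp_rot: [3.141, -0.0, 2.408]
contact_force: [-0.8, 0.5, -2.1]
grip_width: 33.5
finger_force: 30.0
```

Emit:
{"fn": "carry_out", "kwargs": {"plan": [{"tx": 0, "ty": 0, "tz": -4, "rx": 0, "ry": 0, "rz": 0}, {"tx": 0, "ty": 0, "tz": -3, "rx": 0, "ry": 0, "rz": 0}, {"tx": 0, "ty": 0, "tz": -2, "rx": 0, "ry": 0, "rz": 0}, {"tx": 0, "ty": 0, "tz": -1, "rx": 0, "ry": 0, "rz": 0}, {"tx": 0, "ty": 0, "tz": 0, "rx": 0, "ry": 0, "rz": 0}]}}

```text
time: 17.1
tool_pos: [484.8, 212.7, 121.8]
tcp_rot: [-3.141, -0.001, 2.408]
contact_force: [-3.6, 3.4, -2.3]
grip_width: 33.7
finger_force: 30.0
```

Emit:
{"fn": "carry_out", "kwargs": {"plan": [{"tx": 0, "ty": 0, "tz": -1, "rx": 0, "ry": 0, "rz": 0}, {"tx": 0, "ty": 0, "tz": -1, "rx": 0, "ry": 0, "rz": 0}, {"tx": 0, "ty": 0, "tz": 0, "rx": 0, "ry": 0, "rz": 0}]}}

```text
time: 17.4
tool_pos: [485.0, 212.8, 121.2]
tcp_rot: [3.141, -0.0, 2.408]
contact_force: [-6.5, 2.7, 6.6]
grip_width: 33.5
finger_force: 30.0
```

The hub is seated at reported z 121.2, with contact just starting at about 8 N. I release, rise and go over to the knob at about (533,169).

Emit:
{"fn": "carry_out", "kwargs": {"plan": [{"tx": 0, "ty": 0, "tz": 0, "rx": 0, "ry": 0, "rz": 0}, {"tx": 0, "ty": 0, "tz": 0, "rx": 0, "ry": 0, "rz": 0}, {"tx": 0, "ty": 0, "tz": 0, "rx": 0, "ry": 0, "rz": 0}, {"tx": 0, "ty": 0, "tz": 0, "rx": 0, "ry": 0, "rz": 0}, {"tx": 0, "ty": 0, "tz": 10, "rx": 0, "ry": 0, "rz": 0}, {"tx": 0, "ty": 0, "tz": 30, "rx": 0, "ry": 0, "rz": 0}, {"tx": 0, "ty": 0, "tz": 35, "rx": 0, "ry": 0, "rz": 0}, {"tx": 0, "ty": 0, "tz": 35, "rx": 0, "ry": 0, "rz": 0}, {"tx": 15, "ty": -13, "tz": 0, "rx": 0, "ry": 0, "rz": 0}, {"tx": 17, "ty": -15, "tz": 0, "rx": 0, "ry": 0, "rz": 0}, {"tx": 15.5, "ty": -15, "tz": 0, "rx": 0, "ry": 0, "rz": 0}, {"tx": 0, "ty": 0, "tz": 0, "rx": 0, "ry": 0, "rz": 0}], "gripper": 0.4}}

```text
time: 18.6
tool_pos: [534.4, 167.8, 230.7]
tcp_rot: [3.141, 0.001, 2.405]
contact_force: [0.4, 0.6, -0.1]
grip_width: 54.8
finger_force: 0.0
```

```bash
python3 - <<'E'
from h import *
o=bot.get_obs();T=np.array(o["tool_pos"]);print(T,o["tcp_rot"],o["contact_force"],o["grip_width"])
for n in("side","scene"):
    im,m=snap(n,n+"13.png"); print(n,[c for c,s in blobs(red(im),20)],"pred",proj(n,[532.9,169.4,200],m))
im,m=snap("wrist","w13.png"); print([(c,s[4],onz("wrist",c,205,m).tolist()) for c,s in blobs(red(im),30)],"pred",proj("wrist",[532.9,169.4,205],m))
np.savez("pics/w13.npz",K=m[0],R=m[1],t=m[2])
E
```

```text
[534.39875115 167.79075279 230.68597653] [3.14112526e+00 1.36529188e-03 2.40549966e+00] [ 0.43441695  0.57348219 -0.07009267] 54.76342426063596
side [[237.7, 132.7], [101.3, 155.9], [211.6, 164.5]] pred [236.2 131.8]
scene [[238.4, 123.2], [287.9, 152.1], [261.1, 163.1]] pred [287.2 153.2]
[([180.3, 131.0], 1414, [448.7, 166.7, 205.0]), ([256.6, 216.3], 715, [537.5, 163.8, 205.0])] pred [258.  207.7]
```

Emit:
{"fn": "carry_out", "kwargs": {"plan": [{"tx": 0, "ty": 0, "tz": -25, "rx": 0, "ry": 0, "rz": 0}, {"tx": 0, "ty": 0, "tz": -25, "rx": 0, "ry": 0, "rz": 0}, {"tx": 0, "ty": 0, "tz": -15, "rx": 0, "ry": 0, "rz": 0}, {"tx": 0, "ty": 0, "tz": -9, "rx": 0, "ry": 0, "rz": 0}, {"tx": 0, "ty": 0, "tz": 0, "rx": 0, "ry": 0, "rz": 0}]}}

```text
time: 19.25
tool_pos: [531.9, 170.0, 155.5]
tcp_rot: [-3.14, -0.001, 2.409]
contact_force: [0.9, 0.5, 0.1]
grip_width: 54.8
finger_force: 0.0
```

Emit:
{"fn": "carry_out", "kwargs": {"plan": [{"tx": 0, "ty": 0, "tz": 0, "rx": 0, "ry": 0, "rz": 0}, {"tx": 0, "ty": 0, "tz": 0, "rx": 0, "ry": 0, "rz": 0}, {"tx": 0, "ty": 0, "tz": 0, "rx": 0, "ry": 0, "rz": 0}, {"tx": 0, "ty": 0, "tz": 0, "rx": 0, "ry": 0, "rz": 0}, {"tx": 0, "ty": 0, "tz": 0, "rx": 0, "ry": 0, "rz": 0}, {"tx": 0, "ty": 0, "tz": 0, "rx": 0, "ry": 0, "rz": 0}], "gripper": 0.9}}

```text
time: 19.85
tool_pos: [533.1, 169.4, 156.5]
tcp_rot: [3.141, 0.001, 2.408]
contact_force: [1.0, 0.1, 1.6]
grip_width: 22.9
finger_force: 30.0
```

```bash
python3 - <<'E'
from h import *
c=np.array([484.6,212.9]); p=np.array([532.8,169.5]); o=bot.get_obs(); print(o["tool_pos"],o["contact_force"],o["moment"],np.hypot(*(p-c)))
a0=np.arctan2(*(p-c)[::-1]); r=65
q=[p]
for i in range(1,49):
    a=a0-i*0.16; q.append(c+r*np.array([np.cos(a),np.sin(a)]))
q=np.round(q,1); d=np.diff(q,axis=0).round(1)
for i in range(0,48,12): print([(float(x),float(y)) for x,y in d[i:i+12]])
E
```

```text
[533.06243344 169.43488731 156.51717452] [1.03351606 0.07212137 1.635165  ] [-0.01066564 -0.07490198  0.00280124] 64.85984890515853
[(-7.4, -7.2), (-8.6, -5.9), (-9.4, -4.4), (-10.0, -2.8), (-10.3, -1.3), (-10.4, 0.5), (-10.2, 2.1), (-9.7, 3.7), (-9.0, 5.1), (-8.1, 6.6), (-6.9, 7.7), (-5.6, 8.8)]
[(-4.1, 9.5), (-2.6, 10.1), (-0.9, 10.3), (0.7, 10.4), (2.4, 10.1), (4.0, 9.6), (5.4, 8.9), (6.8, 7.8), (8.0, 6.7), (8.9, 5.4), (9.6, 3.8), (10.2, 2.3)]
[(10.3, 0.6), (10.4, -1.1), (10.0, -2.6), (9.5, -4.3), (8.7, -5.7), (7.7, -7.0), (6.4, -8.1), (5.1, -9.1), (3.5, -9.8), (2.0, -10.2), (0.3, -10.3), (-1.3, -10.3)]
[(-3.0, -10.0), (-4.5, -9.4), (-6.0, -8.5), (-7.2, -7.4), (-8.3, -6.2), (-9.2, -4.8), (-9.9, -3.3), (-10.2, -1.7), (-10.4, 0.0), (-10.3, 1.6), (-9.9, 3.3), (-9.2, 4.8)]
```

The knob is gripped (22.9 mm, 30 N). I wind clockwise.

Emit:
{"fn": "carry_out", "kwargs": {"plan": [{"tx": -7.4, "ty": -7.2, "tz": 0, "rx": 0, "ry": 0, "rz": 0}, {"tx": -8.6, "ty": -5.9, "tz": 0, "rx": 0, "ry": 0, "rz": 0}, {"tx": -9.4, "ty": -4.4, "tz": 0, "rx": 0, "ry": 0, "rz": 0}, {"tx": -10.0, "ty": -2.8, "tz": 0, "rx": 0, "ry": 0, "rz": 0}, {"tx": -10.3, "ty": -1.3, "tz": 0, "rx": 0, "ry": 0, "rz": 0}, {"tx": -10.4, "ty": 0.5, "tz": 0, "rx": 0, "ry": 0, "rz": 0}]}}

```text
time: 20.45
tool_pos: [476.1, 148.6, 156.4]
tcp_rot: [3.14, 0.0, 2.408]
contact_force: [2.6, 5.8, -2.0]
grip_width: 23.5
finger_force: 30.0
```

Emit:
{"fn": "carry_out", "kwargs": {"plan": [{"tx": -10.2, "ty": 2.1, "tz": 0, "rx": 0, "ry": 0, "rz": 0}, {"tx": -9.7, "ty": 3.7, "tz": 0, "rx": 0, "ry": 0, "rz": 0}, {"tx": -9.0, "ty": 5.1, "tz": 0, "rx": 0, "ry": 0, "rz": 0}, {"tx": -8.1, "ty": 6.6, "tz": 0, "rx": 0, "ry": 0, "rz": 0}, {"tx": -6.9, "ty": 7.7, "tz": 0, "rx": 0, "ry": 0, "rz": 0}, {"tx": -5.6, "ty": 8.8, "tz": 0, "rx": 0, "ry": 0, "rz": 0}]}}

```text
time: 21.05
tool_pos: [426.8, 182.6, 156.4]
tcp_rot: [-3.141, 0.001, 2.408]
contact_force: [4.1, -0.5, 0.1]
grip_width: 23.6
finger_force: 30.0
```

Forces are small, so I continue round.

Emit:
{"fn": "carry_out", "kwargs": {"plan": [{"tx": -4.1, "ty": 9.5, "tz": 0, "rx": 0, "ry": 0, "rz": 0}, {"tx": -2.6, "ty": 10.1, "tz": 0, "rx": 0, "ry": 0, "rz": 0}, {"tx": -0.9, "ty": 10.3, "tz": 0, "rx": 0, "ry": 0, "rz": 0}, {"tx": 0.7, "ty": 10.4, "tz": 0, "rx": 0, "ry": 0, "rz": 0}, {"tx": 2.4, "ty": 10.1, "tz": 0, "rx": 0, "ry": 0, "rz": 0}, {"tx": 4.0, "ty": 9.6, "tz": 0, "rx": 0, "ry": 0, "rz": 0}, {"tx": 5.4, "ty": 8.9, "tz": 0, "rx": 0, "ry": 0, "rz": 0}, {"tx": 6.8, "ty": 7.8, "tz": 0, "rx": 0, "ry": 0, "rz": 0}, {"tx": 8.0, "ty": 6.7, "tz": 0, "rx": 0, "ry": 0, "rz": 0}, {"tx": 8.9, "ty": 5.4, "tz": 0, "rx": 0, "ry": 0, "rz": 0}, {"tx": 9.6, "ty": 3.8, "tz": 0, "rx": 0, "ry": 0, "rz": 0}, {"tx": 10.2, "ty": 2.3, "tz": 0, "rx": 0, "ry": 0, "rz": 0}]}}

```text
time: 22.25
tool_pos: [476.3, 278.4, 156.3]
tcp_rot: [3.141, -0.001, 2.408]
contact_force: [-1.7, 1.5, 4.1]
grip_width: 23.0
finger_force: 30.0
```

Emit:
{"fn": "carry_out", "kwargs": {"plan": [{"tx": 10.3, "ty": 0.6, "tz": 0, "rx": 0, "ry": 0, "rz": 0}, {"tx": 10.4, "ty": -1.1, "tz": 0, "rx": 0, "ry": 0, "rz": 0}, {"tx": 10.0, "ty": -2.6, "tz": 0, "rx": 0, "ry": 0, "rz": 0}, {"tx": 9.5, "ty": -4.3, "tz": 0, "rx": 0, "ry": 0, "rz": 0}, {"tx": 8.7, "ty": -5.7, "tz": 0, "rx": 0, "ry": 0, "rz": 0}, {"tx": 7.7, "ty": -7.0, "tz": 0, "rx": 0, "ry": 0, "rz": 0}, {"tx": 6.4, "ty": -8.1, "tz": 0, "rx": 0, "ry": 0, "rz": 0}, {"tx": 5.1, "ty": -9.1, "tz": 0, "rx": 0, "ry": 0, "rz": 0}, {"tx": 3.5, "ty": -9.8, "tz": 0, "rx": 0, "ry": 0, "rz": 0}, {"tx": 2.0, "ty": -10.2, "tz": 0, "rx": 0, "ry": 0, "rz": 0}, {"tx": 0.3, "ty": -10.3, "tz": 0, "rx": 0, "ry": 0, "rz": 0}, {"tx": -1.3, "ty": -10.3, "tz": 0, "rx": 0, "ry": 0, "rz": 0}]}}

```text
time: 23.45
tool_pos: [548.1, 198.4, 156.1]
tcp_rot: [-3.141, -0.0, 2.408]
contact_force: [0.5, 2.6, 2.2]
grip_width: 23.5
finger_force: 30.0
```

Emit:
{"fn": "carry_out", "kwargs": {"plan": [{"tx": -3.0, "ty": -10.0, "tz": 0, "rx": 0, "ry": 0, "rz": 0}, {"tx": -4.5, "ty": -9.4, "tz": 0, "rx": 0, "ry": 0, "rz": 0}, {"tx": -6.0, "ty": -8.5, "tz": 0, "rx": 0, "ry": 0, "rz": 0}, {"tx": -7.2, "ty": -7.4, "tz": 0, "rx": 0, "ry": 0, "rz": 0}, {"tx": -8.3, "ty": -6.2, "tz": 0, "rx": 0, "ry": 0, "rz": 0}, {"tx": -9.2, "ty": -4.8, "tz": 0, "rx": 0, "ry": 0, "rz": 0}, {"tx": -9.9, "ty": -3.3, "tz": 0, "rx": 0, "ry": 0, "rz": 0}, {"tx": -10.2, "ty": -1.7, "tz": 0, "rx": 0, "ry": 0, "rz": 0}, {"tx": -10.4, "ty": 0.0, "tz": 0, "rx": 0, "ry": 0, "rz": 0}, {"tx": -10.3, "ty": 1.6, "tz": 0, "rx": 0, "ry": 0, "rz": 0}, {"tx": 0, "ty": 0, "tz": 0, "rx": 0, "ry": 0, "rz": 0}]}}

```text
time: 24.55
tool_pos: [467.9, 150.2, 156.3]
tcp_rot: [3.142, -0.0, 2.409]
contact_force: [1.4, 3.1, -0.9]
grip_width: 23.7
finger_force: 30.0
```

Emit:
{"fn": "carry_out", "kwargs": {"plan": [{"tx": 0, "ty": 0, "tz": 0, "rx": 0, "ry": 0, "rz": 0}, {"tx": 0, "ty": 0, "tz": 0, "rx": 0, "ry": 0, "rz": 0}, {"tx": 0, "ty": 0, "tz": 0, "rx": 0, "ry": 0, "rz": 0}, {"tx": 0, "ty": 0, "tz": 0, "rx": 0, "ry": 0, "rz": 0}, {"tx": 0, "ty": 0, "tz": 10, "rx": 0, "ry": 0, "rz": 0}, {"tx": 0, "ty": 0, "tz": 30, "rx": 0, "ry": 0, "rz": 0}, {"tx": 0, "ty": 0, "tz": 40, "rx": 0, "ry": 0, "rz": 0}, {"tx": 0, "ty": 0, "tz": 40, "rx": 0, "ry": 0, "rz": 0}, {"tx": 20, "ty": -40, "tz": 20, "rx": 0, "ry": 0, "rz": 0}, {"tx": 20, "ty": -40, "tz": 0, "rx": 0, "ry": 0, "rz": 0}, {"tx": 0, "ty": 0, "tz": 0, "rx": 0, "ry": 0, "rz": 0}, {"tx": 0, "ty": 0, "tz": 0, "rx": 0, "ry": 0, "rz": 0}], "gripper": 0.4}}

```text
time: 25.75
tool_pos: [509.2, 69.0, 296.4]
tcp_rot: [-3.141, -0.001, 2.406]
contact_force: [-0.4, 0.4, -0.7]
grip_width: 55.1
finger_force: 0.0
```

```bash
python3 - <<'E'
from h import *
o=bot.get_obs();print(o["time"],o["tool_pos"],o["contact_force"],o["grip_width"])
for n in("side","scene"):
    im,m=snap(n,n+"14.png"); i0=cv2.imread("pics/%s13.png"%n)
    a=np.arctan2(169.5-212.9,532.8-484.6)-46*.16
    print(n,[(c,s[4]) for c,s in blobs(red(im),20)],"knob pred",proj(n,[484.6+65*np.cos(a),212.9+65*np.sin(a),200],m))
im,m=snap("wrist","w14.png"); np.savez("pics/w14.npz",K=m[0],R=m[1],t=m[2])
h=cv2.cvtColor(im,cv2.COLOR_BGR2HSV);y=cv2.inRange(h,(15,110,110),(35,255,255))
print([(c,s[4],onz("wrist",c,117,m).tolist()) for c,s in blobs(y[:240],4)])
print([(c,s[4],onz("wrist",c,140,m).tolist(),onz("wrist",c,205,m).tolist()) for c,s in blobs(red(im),30)])
E
```

```text
25.75 [509.20515817  69.00782018 296.37454609] [-0.43159282  0.44503823 -0.73543797] 55.14314886804955
side [([219.6, 143.0], 134), ([101.3, 155.9], 196), ([211.6, 164.5], 196)] knob pred [218.3 142.2]
scene [([238.5, 123.2], 93), ([268.4, 148.5], 69), ([260.2, 163.7], 107)] knob pred [268.3 149.1]
[([304.1, 83.3], 26, [466.2, 186.8, 117.0])]
[([276.9, 90.8], 1524, [451.2, 152.5, 140.0], [451.4, 146.5, 205.0])]
```

The knob's final position matches the prediction, so the crank turned 7.36 rad and the shaft at least 7.0 rad after play. The cap is unchanged and the arm is clear. I hand in.

```bash
python3 -c "
from plant import bot
print(bot.close_job())"
```

```text
the job is handed in; nothing more can be done
None
```

I handed the job in at about 26 s: the cap is fully tight and clicked over (about 3 clicks by angle), the crank is seated on the shaft and wound at least 7.0 rad clockwise (just over one turn), and then released; no bystander contact was felt, though I did not re-measure their positions.

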